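# Gang-clamp the heel blocks for trimming

## Task

Clamp all the heel blocks from the yellow bin together for trimming: loosen the clamp's knob before you slide its jaw back, take the pale packing block out of the channel and put it down in the small tray, lay every heel block in the channel side by side with its long side across the channel, slide the jaw up so that heel blocks, jaw and stop all touch without gaps, and only then turn the knob fully tight. Never slide the jaw while the knob is tight, and leave the tin and the rubber roll in their compartments of the bin.

Things in the scene. Friction and masses are not known exactly. Their poses are not given: they have to be found in the camera images.
- clamp: grey gang clamp fixed to the bench: base 104 mm (its x) by 300 mm (its y), 14 mm thick; origin at the centre of its underside. A channel runs along its y, 66 mm wide between two steel rails 8 mm wide and 8 mm high (top 22 mm above the bench); channel floor 14 mm above the bench. A fixed stop, top 50 mm above the bench, closes the -y end; the jaw slides on its +y side
- stop_face (a point): centre of the fixed stop's working face (looks to the clamp's +y), 29 mm above the bench, 130 mm to -y of the clamp's origin; axes as the clamp's
- jaw (a joint): travel of the sliding aluminium jaw in m: the clear length of channel from stop to jaw; 0 = touching the stop, grows to 0.212 as it is drawn back to the clamp's +y. Jaw 62 mm wide (96 mm over its side wings above the rails), 56 mm long along y, top 50 mm above the bench. About 3 N to slide; stays where left
- jaw_face (a point): centre of the jaw's working face (looks to the clamp's -y), 29 mm above the bench; axes as the clamp's; moves with the jaw
- knob (a joint): clamp knob on top of the jaw, in rad: 0 = loose, 1.4 = tight (end stops there); turns clockwise seen from above to tighten. A black bar grip 56 mm long, 14 mm thick, 28 mm high (from 64 to 92 mm above the bench). Loose: the bar lies across the channel (along the clamp's x); tight: about along it
- knob_grip (a point): on the knob's axis at mid-height of the bar, 81 mm above the bench, 28 mm to +y of the jaw's face; its x axis lies along the bar
- bin: yellow parts bin fixed to the bench, 232 mm (x) by 202 mm (y), walls and dividers only 16 mm high and 4 mm thick, floor 4 mm thick; 2 by 3 compartments (centres at +-57 mm in its x, and -66, 0, +66 mm in its y); origin at the centre of its underside
- packing: plain pale wooden packing block, 60 mm (its x) by 28 mm (its y) by 30 mm high, 60 g, at first lying across the channel between stop and jaw; origin at the block's centre
- tray: small open plywood tray fixed to the bench between clamp and bin, 104 mm (its x) by 80 mm (its y), walls 16 mm high and 4 mm thick, floor 4 mm thick; empty at first; origin at the centre of its underside
- heel_1: stacked-leather heel block, a brown layered brick 60 mm (its x) by 40 mm (its y) by 30 mm high, 90 g, in one compartment of the bin; two to four such blocks are present, the others absent; origin at the block's centre
- heel_2: stacked-leather heel block, a brown layered brick 60 mm (its x) by 40 mm (its y) by 30 mm high, 90 g, in one compartment of the bin; two to four such blocks are present, the others absent; origin at the block's centre
- heel_3: stacked-leather heel block, a brown layered brick 60 mm (its x) by 40 mm (its y) by 30 mm high, 90 g, in one compartment of the bin; two to four such blocks are present, the others absent; origin at the block's centre
- heel_4: stacked-leather heel block, a brown layered brick 60 mm (its x) by 40 mm (its y) by 30 mm high, 90 g, in one compartment of the bin; two to four such blocks are present, the others absent; origin at the block's centre
- tin: round closed polish tin, 50 mm across, 30 mm high, in one compartment of the bin; to be left alone; origin at the centre of its underside
- tape: black rubber ring (roll), 52 mm across, 24 mm high, in one compartment of the bin; to be left alone; origin at the centre of its underside
Things that resemble listed ones, but are neither listed nor needed, are in the scene too. Leave any green or orange look-alike of the heel_4 alone.

How it is judged:
By the outcome, as a careful person would: the job done as asked, in the order asked, and still so for the second after the job is handed in, with the robot touching nothing.
Of heel_1, heel_2, heel_3, heel_4 only 2 to 4 are there at a start; the rules pass over those that are not, and their reading is None.
At some moment in a run one of heel_1, heel_2, heel_3, heel_4 may be knocked a few centimetres aside while the robot is not near it.
Once in a run the grip may slacken for a moment while it holds something.
It also fails if it takes over 210 s, if anything falls off the work surface, if the arm or the gripper's body presses on something with over 40 N, if the wrist force passes 120 N, or if a joint passes its speed limit or range.

## Robot

A 6-joint arm with a two-finger parallel gripper is mounted at the origin on the work surface. World frame = base frame: x ahead of the robot, y to its left, z up, the work surface at z = 0. Lengths are in mm, angles in rad, forces in N, time in s.
With the tool pointing down it reaches from about 350 to 925 mm from the base axis. Payload 6.4 kg.
Tool frame: the origin (TCP) lies on the front face of the gripper's body, between the roots of the fingers; the fingertips stand 97 mm ahead of it and the grasp point (between the pads) lies 78 mm ahead of it; z points along the fingers, y is the line along which they close (so a half turn about z gives the same grasp; the last joint's range is limited). The gripper opens to 94 mm and grips with 3 to 60 N. Pads are 16 mm wide; open, the fingers measure 119 mm over their backs; the gripper's body (75 mm by 177 mm) begins 78 mm behind the grasp point.
Start: joints at [-1.399, 0.245, 1.558, -0, 1.339, -0.174], TCP at [220.322, -611.533, 302.655] pointing down, gripper open.
Joint ranges: [-3.13, 3.13], [-1.02, 2.26], [0.13, 2.54], [-0.95, 4.09], [0.21, 2.88], [-2.74, 2.74]. Speed limits (rad/s): [2.57, 2.57, 3.14, 3.14, 3.14, 3.14].

## Interface

Orientations are given as a unit quaternion [x, y, z, w].
In Python, from bench import * gives the robot as it stands. The module is installed in compiled form; this text tells all that it offers.
- The arm moves only by the tool jog_arm, never from a script. Its argument "rows" is a list of rows, each a list of 5 numbers: the opening, from -1 (shut) to 1 (fully open), then the shift along the tool's x, y, z in units of 400 mm (1.0 is 400 mm), then the turn about the tool's z in units of 90 degrees (1.0 is 90 degrees). A call has 1 to 10 rows; each row is the pose to reach, as a shift and turn from the pose commanded when the call began, along the tool's axes at that moment; what a row does not reach only later rows make up. A row lasts 1/10 s, in which the tool goes at most 50 mm and 8.59 degrees, less where a joint would pass 70% of its speed; a pose out of reach is approached as far as the arm can. A call with a number of a shift or a turn outside -1 to 1 is refused whole. A call with a gripper value outside its range is refused whole. The fingers move at their own pace and stop on an object; "grip_force" is the grip in N (left out, the last holds). Time passes only in rows, so rows that repeat a pose let the fingers close. It gives the time, the measured TCP pose, the force, the opening and the grip force at its end, in the units of the state.
- observe(): the state, without advancing time (a new reading comes with each control period).
- read_camera(name): name is "scene" or "top"; returns a dict with "img" (420x560x3 uint8, red, green, blue), "K" (3x3 intrinsics, pixels), "camera_from_world" (4x4, takes a point from world to camera coordinates). Camera axes: x right, y down, z forward; pixel columns grow to the right and rows downward; lengths in mm; the calibration is good to about 2 mm. A picture is of the moment at which its call begins. There is no depth.
- sign_off(): hands the job in; it is judged then, once.
The state is a dict: "time_s": time; "qpos": joint angles; "qvel": joint speeds; "joint_torque": joint torques, N m; "ee_pos": TCP position; "orientation": TCP orientation; "wrist_force": force on the tool from outside, world axes, zero at the start; "torque": the same for the moment, N m; "finger_gap": finger opening in mm; "finger_force": force on a finger pad.
Only numpy, scipy, OpenCV 4.12 (cv2) and the standard library are available. Lean on these libraries where they do the work, as an engineer would, in place of code of your own. Each camera call takes 0.05 s, during which the arm holds its last target. There are 200 camera calls.

## Working session

There is one attempt and no reset: what is moved stays moved. The work goes in short steps, Python scripts to look and compute and a tool call to move; the robot and the scene stay as the last step left them, time stands still between calls to the robot, and variables do not carry over. Pictures are saved under pics/ and viewed, at most 14 in all, crops included, and the job is handed in when it is done.

Besides the shell and the picture viewer there is one more tool, called as name(argument=value, ...), one argument or row to a line, values as JSON. jog_arm: Moves the arm, as the interface text tells. Its arguments: {"type":"object","properties":{"rows":{"type":"array","items":{"type":"array","items":{"type":"number","minimum":-1,"maximum":1}}},"grip_force":{"type":"number"}},"required":["rows"]}

```bash
mkdir -p pics; cat > h.py <<'E'
from bench import *
import numpy as np, cv2
def snap(n,f):
    c=read_camera(n); cv2.imwrite(f'pics/{f}.png',cv2.cvtColor(c['img'],cv2.COLOR_RGB2BGR)); np.savez(f'pics/{f}.npz',**c); return c
def ld(f): return np.load(f'pics/{f}.npz')
def tri(obs): # [(file,(u,v))]
    A=[]
    for f,(u,v) in obs:
        c=ld(f); P=c['K']@c['camera_from_world'][:3]
        A+= [u*P[2]-P[0], v*P[2]-P[1]]
    A=np.array(A); x=np.linalg.lstsq(A[:,:3],-A[:,3],rcond=None)[0]
    return x, np.abs(A@np.r_[x,1]).max()
def ray(f,p,z):
    c=ld(f); M=c['camera_from_world']; R=M[:3,:3]; o=-R.T@M[:3,3]
    d=R.T@np.linalg.inv(c['K'])@np.array([p[0],p[1],1.]); return o+d*(z-o[2])/d[2]
def proj(f,X):
    c=ld(f); p=c['K']@c['camera_from_world'][:3]@np.r_[X,1]; return p[:2]/p[2]
E
python3 - <<'E'
from h import *
a=snap('scene','s0'); b=snap('top','t0')
for f in('s0','t0'):
    c=ld(f); print(f,c['K'].round(1).tolist(),c['camera_from_world'].round(3).tolist())
    im=cv2.imread(f'pics/{f}.png'); cv2.imwrite(f'pics/{f}b.png',cv2.resize(im,(800,600),interpolation=cv2.INTER_CUBIC))
o=observe(); print(o)
E
```

```text
s0 [[408.5, 0.0, 281.8], [0.0, 408.5, 210.0], [0.0, 0.0, 1.0]] [[-0.672, 0.74, -0.007, 463.41], [0.411, 0.364, -0.836, -128.084], [-0.616, -0.565, -0.549, 1313.55], [0.0, 0.0, 0.0, 1.0]]
t0 [[473.4, 0.0, 276.8], [0.0, 473.4, 205.7], [0.0, 0.0, 1.0]] [[0.029, -1.0, 0.011, -159.553], [-0.99, -0.03, -0.14, 561.429], [0.14, -0.006, -0.99, 985.156], [0.0, 0.0, 0.0, 1.0]]
{'time_s': 0.1, 'qpos': array([-1.39911127e+00,  2.45710477e-01,  1.55882202e+00, -9.54864142e-06,
        1.33872820e+00, -1.74098938e-01]), 'qvel': array([ 1.95575466e-04, -2.84729398e-03, -1.36957767e-03, -5.65245112e-04,
       -4.55016362e-06, -3.19485128e-04]), 'joint_torque': array([-3.07822638e-04, -4.16918743e+01, -3.15524876e+01,  6.86623785e-02,
        3.09891358e-02, -5.84049894e-05]), 'ee_pos': array([ 220.24985418, -611.16684556,  301.71469852]), 'orientation': array([ 9.85090839e-01,  1.72032973e-01, -3.63879848e-06, -8.34028823e-04]), 'wrist_force': array([-0.56664701,  0.38437981, -0.27311833]), 'torque': array([ 0.06723872, -0.01699875,  0.02950867]), 'finger_force': 0.0, 'finger_gap': 94.0304527403993}
```

View pics/s0b.png

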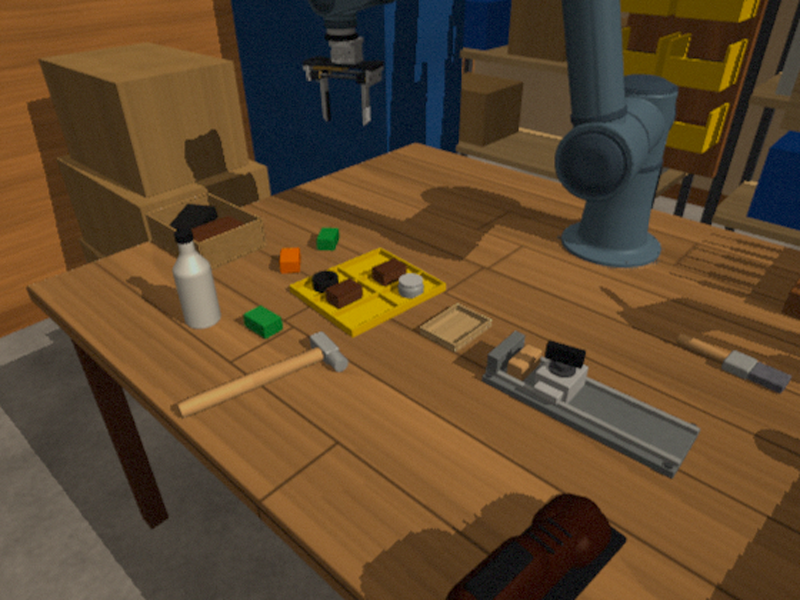

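View pics/t0b.png

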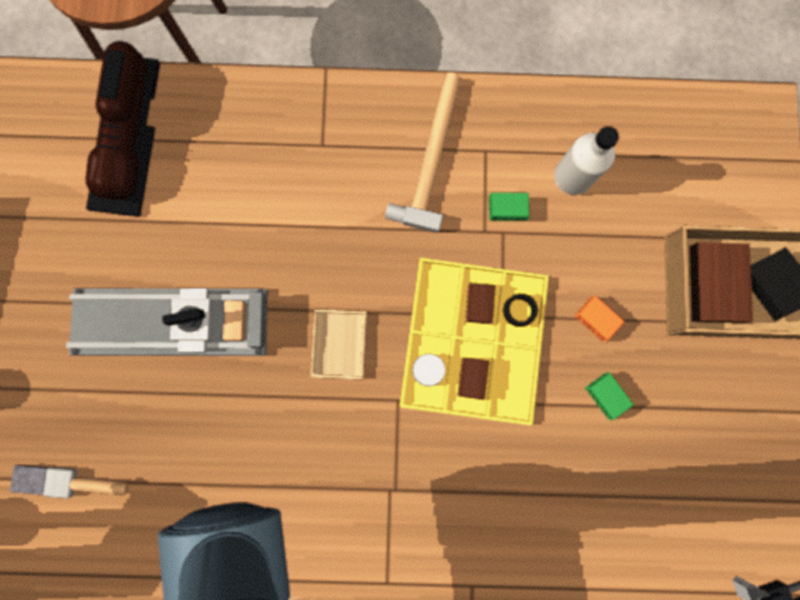

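The pictures show two heels in the bin, at about (480,303) and (473,378) in the enlarged top view. The tin is at (429,370), the ring at (520,310), the tray at (339,344) and the clamp at (167,322), with its stop on the right. The knob bar is nearly along the channel, so it is tight. Next, crops of the clamp and bin.

```bash
python3 - <<'E'
from h import *
t=cv2.imread('pics/t0.png'); s=cv2.imread('pics/s0.png')
# clamp: top crop x40-200,y195-255 ; scene crop x330-495,y225-335
a=cv2.resize(t[190:310,40:200],None,fx=5,fy=5,interpolation=cv2.INTER_CUBIC)   # 800x600
b=cv2.resize(s[220:340,335:495],None,fx=5,fy=5,interpolation=cv2.INTER_CUBIC)
cv2.imwrite('pics/ca.png',a); cv2.imwrite('pics/cb.png',b)
c=np.vstack([cv2.resize(t[175:303,275:390],None,fx=4,fy=4,interpolation=cv2.INTER_CUBIC)])
d=cv2.resize(s[170:240,195:320],None,fx=6,fy=6,interpolation=cv2.INTER_CUBIC)
cv2.imwrite('pics/cc.png',c); cv2.imwrite('pics/cd.png',d)
E
```

```text
(no output)
```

View pics/ca.png

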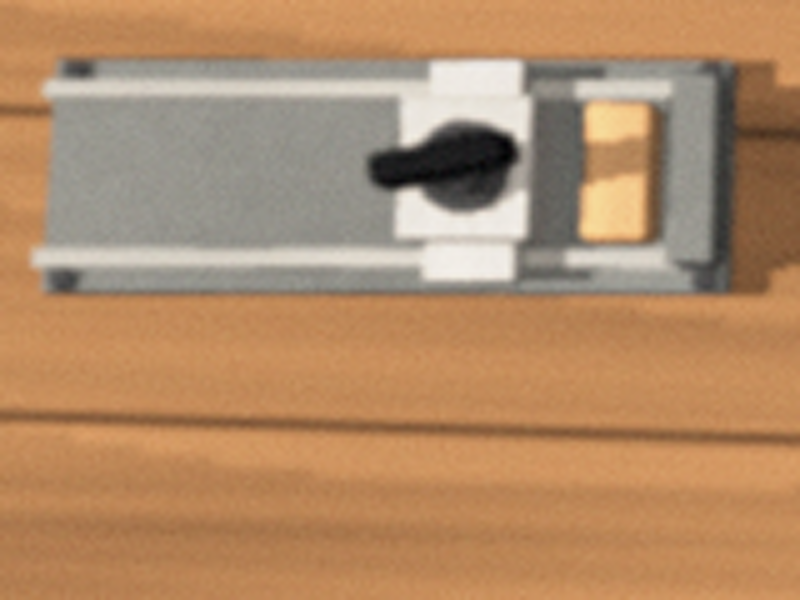

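View pics/cb.png

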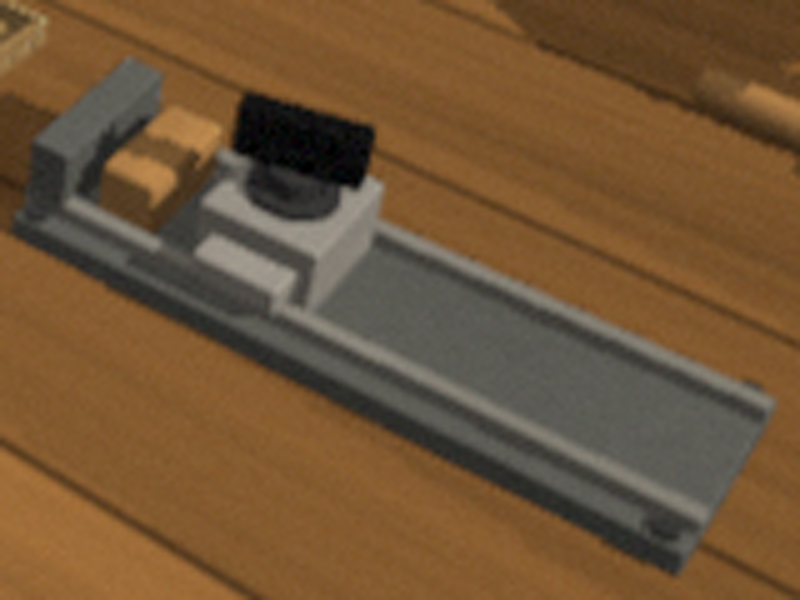

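View pics/cc.png

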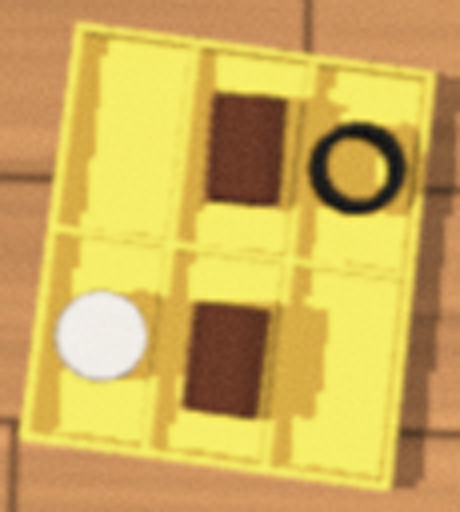

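View pics/cd.png

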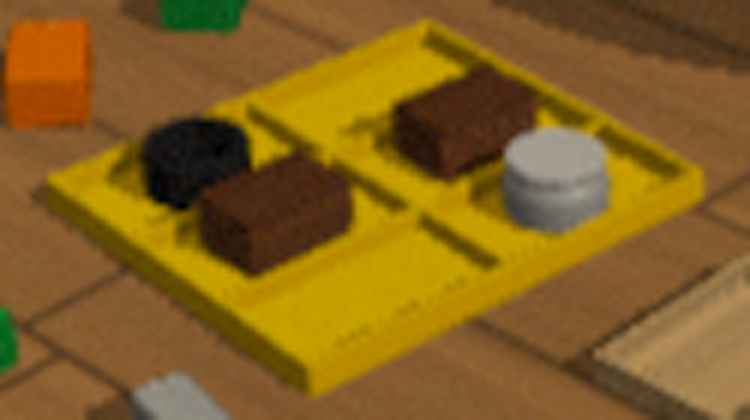

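```bash
cat >> h.py <<'E'
ca=lambda x,y:((x+.5)/5-.5+40,(y+.5)/5-.5+190)
cb=lambda x,y:((x+.5)/5-.5+335,(y+.5)/5-.5+220)
cc=lambda x,y:((x+.5)/4-.5+275,(y+.5)/4-.5+175)
cd=lambda x,y:((x+.5)/6-.5+195,(y+.5)/6-.5+170)
E
python3 - <<'E'
from h import *
def T(n,a,b):
    x,e=tri([('t0',a),('s0',b)]); print(n,x.round(1),e.round(0))
T('stop+x',ca(674,78),cb(68,160)); T('stop-x',ca(668,262),cb(162,73))
T('pack',ca(617,172),cb(163,148))
T('knobL',ca(372,168),cb(375,128)); T('knobR',ca(515,145),cb(242,98))
T('jaw face+x',ca(532,97),cb(202,200)); T('jaw back -x',ca(395,240),cb(383,185));T('jaw back +x',ca(400,97),cb(318,245))
T('A',cc(247,149),cd(278,196)); T('B',cc(227,360),cd(465,103))
for n,z,P in [('stop',50,[ca(674,78),ca(668,262)]),('pack',44,[ca(585,102),ca(655,102),ca(650,242),ca(580,242)]),('knob',92,[ca(375,170),ca(512,145)]),
 ('jaw',50,[ca(532,97),ca(400,97),ca(395,240),ca(527,240)]),('rails',22,[ca(45,89),ca(672,89),ca(35,258),ca(665,258)]),
 ('A',34,[cc(214,94),cc(288,100),cc(279,205),cc(206,198)]),('B',34,[cc(194,303),cc(270,308),cc(262,418),cc(183,410)]),
 ('bin',16,[cc(78,24),cc(434,73),cc(390,488),cc(22,438)]),('tray',16,[(313*.7,310*.7),(367*.7,311*.7),(363*.7,378*.7),(311*.7,377*.7)])]:
    X=np.array([ray('t0',p,z) for p in P])[:,:2]; print(n,X.round(0).tolist(),'mean',X.mean(0).round(1))
E
```

```text
stop+x [559.1  78.1  45.8] 442.0
stop-x [479.8  75.6  48.1] 537.0
pack [518.2 101.4  40.4] 540.0
knobL [511.2 189.7  93.6] 1294.0
knobR [522.6 134.4  87.6] 1577.0
jaw face+x [548.2 137.9  49.5] 781.0
jaw back -x [486.  191.1  48.7] 253.0
jaw back +x [546.2 191.9  54.7] 396.0
A [ 557.1 -272.6   27. ] 836.0
B [ 442.4 -263.3   29.3] 488.0
stop [[559.0, 77.0], [480.0, 74.0]] mean [519.6  75.5]
pack [[548.0, 115.0], [549.0, 85.0], [489.0, 84.0], [488.0, 114.0]] mean [518.5  99.6]
knob [[512.0, 187.0], [524.0, 132.0]] mean [517.7 159.5]
jaw [[549.0, 137.0], [547.0, 193.0], [486.0, 190.0], [488.0, 135.0]] mean [517.5 163.6]
rails [[549.0, 357.0], [558.0, 83.0], [475.0, 355.0], [484.0, 82.0]] mean [516.6 219.2]
A [[587.0, -254.0], [585.0, -295.0], [527.0, -291.0], [530.0, -251.0]] mean [ 557.2 -272.7]
B [[473.0, -245.0], [471.0, -286.0], [413.0, -283.0], [416.0, -240.0]] mean [ 443.1 -263.6]
bin [[627.0, -180.0], [606.0, -379.0], [377.0, -355.0], [398.0, -155.0]] mean [ 501.9 -267.2]
tray [[540.0, -16.0], [541.0, -100.0], [438.0, -97.0], [438.0, -18.0]] mean [489.3 -57.7]
```

Both views agree. Stop face is at about (520,76), z 46–48; packing at (518,100), z about 42; jaw face at y≈136, so the gap is about 60 mm. The knob is at (517.5,164), z about 91, and its bar is at 1.4 rad (tight). The heels are at (557,-273) and (443,-264), with tops at about 28–34. The clamp's yaw is about 0.033 rad. The next script is a move calculator.

```bash
cat >> h.py <<'E'
from scipy.spatial.transform import Rotation as Ro
def pose():
    o=observe(); R=Ro.from_quat(o['orientation']).as_matrix(); return o,o['ee_pos'],R,np.arctan2(R[1,0],R[0,0])
def go(*T,psi=None): # TCP targets (x,y,z); prints shift in units from now; turn
    o,p,R,a=pose()
    print('t',round(o['time_s'],1),'p',p.round(1),'psi',a.round(4),'q6',o['qpos'][5].round(2),'gap',o['finger_gap'].round(1),'F',o['wrist_force'].round(1),'down',R[:,2].round(3))
    for t in T: print(t,(R.T@(np.array(t)-p)/400).round(4))
    if psi is not None: print('turn',(-((psi-a+np.pi)%(2*np.pi)-np.pi)/(np.pi/2)).round(4))
E
python3 -c "
from h import *
go((370,-225,290),(517.5,164,290),psi=1.775)"
```

```text
Traceback (most recent call last):
  File "h.py", line 27, in go
    print('t',round(o['time_s'],1),'p',p.round(1),'psi',a.round(4),'q6',o['qpos'][5].round(2),'gap',o['finger_gap'].round(1),'F',o['wrist_force'].round(1),'down',R[:,2].round(3))
                                                                                                    ^^^^^^^^^^^^^^^^^^^^^
AttributeError: 'float' object has no attribute 'round'
```

```bash
sed -i "s/o\['finger_gap'\].round(1)/round(float(o['finger_gap']),1)/" h.py
python3 -c "
from h import *
go((370,-225,290),(517.5,164,290),psi=1.775)"
```

```text
t 0.1 p [ 220.2 -611.2  301.7] psi 0.3458 q6 -0.17 gap 94.0 F [-0.6  0.4 -0.3] down [-0.     0.002 -1.   ]
(370, -225, 290) [ 0.6794 -0.7813  0.0308]
(517.5, 164, 290) [ 1.356  -1.5713  0.0323]
turn -0.9099
```

jog_arm(
  rows=[
    [1, 0.68, -0.78, 0.03, -0.91],
    [1, 0.68, -0.78, 0.03, -0.91],
    [1, 0.68, -0.78, 0.03, -0.91],
    [1, 0.68, -0.78, 0.03, -0.91],
    [1, 0.68, -0.78, 0.03, -0.91],
    [1, 0.68, -0.78, 0.03, -0.91],
    [1, 0.68, -0.78, 0.03, -0.91],
    [1, 0.68, -0.78, 0.03, -0.91],
    [1, 0.68, -0.78, 0.03, -0.91],
    [1, 0.68, -0.78, 0.03, -0.91],
  ],
  grip_force=15,
)

```text
time_s: 1.1
ee_pos: [370.9, -223.4, 290.2]
orientation: [0.628, 0.778, 0.0, -0.0]
wrist_force: [-0.9, -0.7, 0.7]
finger_gap: 93.8
finger_force: 0.0
```

```bash
python3 -c "
from h import *
go((517.5,164,230),(517.5,164,163),psi=1.775)"
```

```text
t 1.1 p [ 370.9 -223.4  290.2] psi 1.7837 q6 -1.02 gap 93.8 F [-0.9 -0.7  0.7] down [-0.     0.001 -1.   ]
(517.5, 164, 230) [0.8691 0.5628 0.151 ]
(517.5, 164, 163) [0.8689 0.5628 0.3185]
turn 0.0055
```

jog_arm(
  rows=[
    [0.2, 0.87, 0.563, 0.1, 0.006],
    [0.2, 0.87, 0.563, 0.1, 0.006],
    [0.2, 0.87, 0.563, 0.1, 0.006],
    [0.2, 0.87, 0.563, 0.1, 0.006],
    [0.2, 0.87, 0.563, 0.1, 0.006],
    [0.2, 0.87, 0.563, 0.1, 0.006],
    [0.2, 0.87, 0.563, 0.1, 0.006],
    [0.2, 0.87, 0.563, 0.1, 0.006],
    [0.2, 0.87, 0.563, 0.15, 0.006],
    [0.2, 0.87, 0.563, 0.15, 0.006],
  ],
)

```text
time_s: 2.1
ee_pos: [518.9, 162.5, 227.5]
orientation: [0.634, 0.774, -0.002, -0.002]
wrist_force: [-0.5, -0.6, -0.2]
finger_gap: 56.7
finger_force: 0.0
```

```bash
python3 -c "
from h import *
go((517.5,164,163),psi=1.775)
snap('top','t1');snap('scene','s1')
t=cv2.imread('pics/t1.png'); s=cv2.imread('pics/s1.png')
a=cv2.resize(t[190:290,70:200],(650,500),interpolation=cv2.INTER_CUBIC)
b=cv2.resize(s[190:340,335:495],(533,500),interpolation=cv2.INTER_CUBIC)
cv2.imwrite('pics/v1.png',cv2.resize(np.hstack([a,b]),(800,338)))
"
```

```text
t 2.1 p [518.9 162.5 227.5] psi 1.7694 q6 -0.1 gap 56.7 F [-0.5 -0.6 -0.2] down [-0.006 -0.    -1.   ]
(517.5, 164, 163) [ 0.0043 -0.0017  0.1614]
turn -0.0035
```

View pics/v1.png

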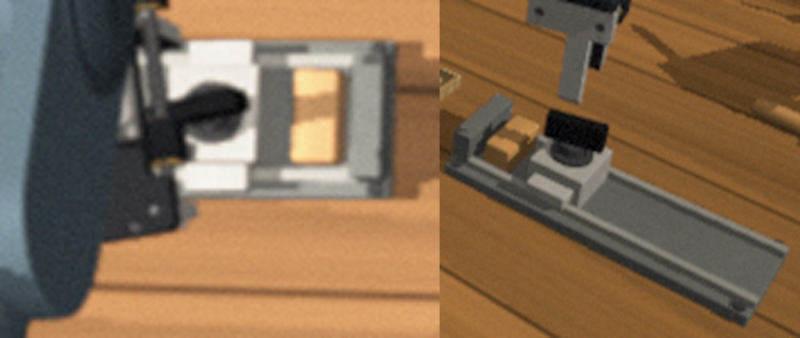

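The fingers hang above the knob bar on both sides of it. The arm hides part of the jaw in the top view. Descend and grip.

jog_arm(
  rows=[
    [0.2, 0.004, -0.002, 0.06, 0],
    [0.2, 0.004, -0.002, 0.12, 0],
    [0.2, 0.004, -0.002, 0.16, 0],
    [0.2, 0.004, -0.002, 0.16, 0],
    [-1, 0.004, -0.002, 0.16, 0],
    [-1, 0.004, -0.002, 0.16, 0],
    [-1, 0.004, -0.002, 0.16, 0],
    [-1, 0.004, -0.002, 0.16, 0],
    [-1, 0.004, -0.002, 0.16, 0],
    [-1, 0.004, -0.002, 0.16, 0],
  ],
)

```text
time_s: 3.2
ee_pos: [518.7, 162.0, 166.9]
orientation: [0.635, 0.773, -0.001, -0.001]
wrist_force: [-3.1, -0.5, 3.0]
finger_gap: 13.9
finger_force: 14.7
```

```bash
python3 -c "
from h import *
go((517.5,164,163),psi=3.17)"
```

```text
t 3.2 p [518.7 162.  166.9] psi 1.7663 q6 -0.1 gap 13.9 F [-3.1 -0.5  3. ] down [-0.002 -0.001 -1.   ]
(517.5, 164, 163) [ 0.0055 -0.002   0.0098]
turn -0.8936
```

jog_arm(
  rows=[
    [-1, 0, 0, 0, -0.05],
    [-1, 0, 0, 0, -0.1],
    [-1, 0, 0, 0, -0.15],
    [-1, 0, 0, 0, -0.2],
    [-1, 0, 0, 0, -0.25],
    [-1, 0, 0, 0, -0.3],
    [-1, 0, 0, 0, -0.35],
    [-1, 0, 0, 0, -0.4],
    [-1, 0, 0, 0, -0.45],
    [-1, 0, 0, 0, -0.45],
  ],
)

```text
time_s: 4.2
ee_pos: [519.5, 162.7, 166.9]
orientation: [0.328, 0.945, 0.001, 0.0]
wrist_force: [0.2, 2.9, 0.4]
finger_gap: 14.0
finger_force: 15.0
```

jog_arm(
  rows=[
    [-1, 0, 0, 0, -0.05],
    [-1, 0, 0, 0, -0.1],
    [-1, 0, 0, 0, -0.15],
    [-1, 0, 0, 0, -0.2],
    [-1, 0, 0, 0, -0.25],
    [-1, 0, 0, 0, -0.3],
    [-1, 0, 0, 0, -0.35],
    [-1, 0, 0, 0, -0.4],
    [-1, 0, 0, 0, -0.45],
    [-1, 0, 0, 0, -0.46],
  ],
)

```text
time_s: 5.2
ee_pos: [519.8, 162.5, 167.0]
orientation: [-0.026, 1.0, 0.001, 0.001]
wrist_force: [1.7, 3.6, -0.4]
finger_gap: 13.8
finger_force: 15.2
```

```bash
python3 -c "
from h import *
go((519.5-.033*135,162+135,166.9),psi=3.17)
print(observe()['torque'],observe()['qpos'])
snap('scene','s2')
s=cv2.imread('pics/s2.png')
cv2.imwrite('pics/v2.png',cv2.resize(s[170:320,315:495],(720,600),interpolation=cv2.INTER_CUBIC))"
```

```text
t 5.2 p [519.8 162.5 167. ] psi -3.0898 q6 -1.53 gap 13.8 F [ 1.7  3.6 -0.4] down [ 0.002  0.001 -1.   ]
(515.045, 297, 166.9) [-0.0057  0.3365  0.0006]
turn 0.0149
[ 0.64854731 -0.55279591 -0.36077227] [ 9.43263111e-02  1.67262673e-01  1.91824376e+00  1.22645311e-03
  1.05422892e+00 -1.52891022e+00]
```

View pics/v2.png

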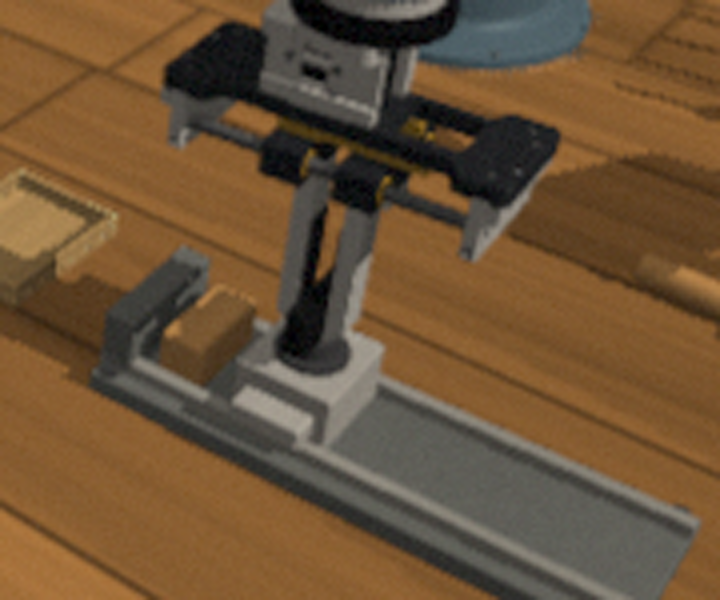

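The bar now lies across the channel, so the knob is loose, and the jaw has not moved. Slide the jaw back about 134 mm.

jog_arm(
  rows=[
    [-1, -0.001, 0.03, 0, 0.005],
    [-1, -0.001, 0.07, 0, 0.01],
    [-1, -0.002, 0.11, 0, 0.01],
    [-1, -0.003, 0.15, 0, 0.01],
    [-1, -0.003, 0.19, 0, 0.01],
    [-1, -0.004, 0.23, 0, 0.01],
    [-1, -0.005, 0.27, 0, 0.01],
    [-1, -0.006, 0.31, 0, 0.01],
    [-1, -0.006, 0.335, 0, 0.01],
    [-1, -0.006, 0.335, 0, 0.01],
  ],
)

```text
time_s: 6.25
ee_pos: [515.5, 296.9, 167.0]
orientation: [-0.018, 1.0, 0.0, 0.002]
wrist_force: [4.9, 3.2, -2.4]
finger_gap: 13.8
finger_force: 15.0
```

jog_arm(
  rows=[
    [0, 0, 0, 0, 0],
    [0, 0, 0, 0, 0],
    [0, 0, 0, 0, 0],
    [0.3, 0, 0, -0.08, 0],
    [0.3, 0, 0, -0.18, 0],
    [1, 0, -0.1, -0.2, 0.09],
    [1, 0, -0.2, -0.2, 0.18],
    [1, 0, -0.3, -0.2, 0.27],
    [1, 0, -0.4, -0.2, 0.36],
    [1, 0, -0.48, -0.2, 0.45],
  ],
)

```text
time_s: 7.25
ee_pos: [521.3, 102.1, 246.6]
orientation: [0.332, 0.943, -0.0, -0.0]
wrist_force: [-0.1, 0.3, 0.1]
finger_gap: 90.3
finger_force: 0.0
```

```bash
python3 -c "
from h import *
go((518.5,100,220),(518.5,100,122),psi=1.604)"
```

```text
t 7.2 p [521.3 102.1 246.6] psi 2.4656 q6 -0.91 gap 90.3 F [-0.1  0.3  0.1] down [-0.001 -0.    -1.   ]
(518.5, 100, 220) [ 0.002  -0.0084  0.0666]
(518.5, 100, 122) [ 0.002  -0.0083  0.3116]
turn 0.5485
```

jog_arm(
  rows=[
    [1, 0.002, -0.008, 0.03, 0.09],
    [1, 0.002, -0.008, 0.06, 0.18],
    [1, 0.002, -0.008, 0.06, 0.27],
    [1, 0.002, -0.008, 0.06, 0.36],
    [1, 0.002, -0.008, 0.06, 0.45],
    [1, 0.002, -0.008, 0.06, 0.54],
    [1, 0.002, -0.008, 0.06, 0.548],
    [1, 0.002, -0.008, 0.14, 0.548],
    [1, 0.002, -0.008, 0.2, 0.548],
    [1, 0.002, -0.008, 0.2, 0.548],
  ],
)

```text
time_s: 8.25
ee_pos: [516.7, 102.0, 163.3]
orientation: [0.692, 0.722, -0.003, -0.003]
wrist_force: [0.1, 0.0, -0.1]
finger_gap: 94.0
finger_force: 0.0
```

```bash
python3 -c "
from h import *
go((518.5,100,122),psi=1.604)
snap('top','t3');snap('scene','s3')
t=cv2.imread('pics/t3.png');s=cv2.imread('pics/s3.png')
a=cv2.resize(t[190:310,40:200],(533,400),interpolation=cv2.INTER_CUBIC)
b=cv2.resize(s[170:320,315:495],(480,400),interpolation=cv2.INTER_CUBIC)
cv2.imwrite('pics/v3.png',cv2.resize(np.hstack([a,b]),(800,316)))"
```

```text
t 8.2 p [516.7 102.  163.3] psi 1.6139 q6 -0.06 gap 94.0 F [ 0.1  0.  -0.1] down [-0.008  0.    -1.   ]
(518.5, 100, 122) [-0.0054  0.0051  0.1031]
turn 0.0063
```

View pics/v3.png

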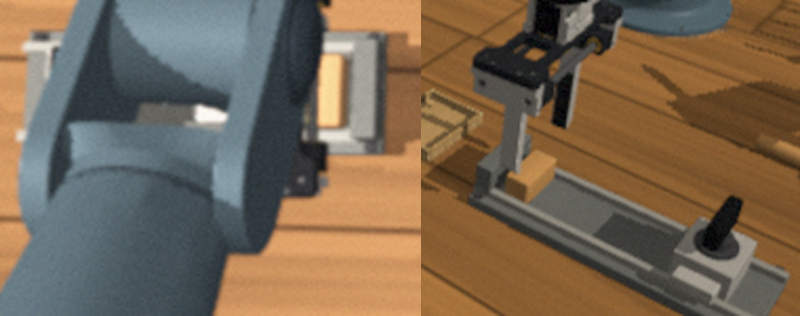

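The jaw is drawn back with the bar across the channel. The fingers straddle the packing block. Descend and grip it.

jog_arm(
  rows=[
    [1, -0.005, 0.001, 0.05, 0],
    [1, -0.005, 0.001, 0.1, 0],
    [1, -0.005, 0.001, 0.103, 0],
    [1, -0.005, 0.001, 0.103, 0],
    [-1, -0.005, 0.001, 0.103, 0],
    [-1, -0.005, 0.001, 0.103, 0],
    [-1, -0.005, 0.001, 0.103, 0],
    [-1, -0.005, 0.001, 0.103, 0],
    [-1, -0.005, 0.001, 0.103, 0],
    [-1, -0.005, 0.001, 0.103, 0],
  ],
  grip_force=25,
)

```text
time_s: 9.35
ee_pos: [519.7, 100.2, 125.7]
orientation: [0.692, 0.721, 0.0, 0.0]
wrist_force: [-1.0, -0.0, 1.9]
finger_gap: 59.9
finger_force: 25.0
```

```bash
python3 -c "
from h import *
go((518.5,100,190),(489,-58,170),(489,-58,112),psi=1.604)"
```

```text
t 9.3 p [519.7 100.2 125.7] psi 1.6119 q6 -0.07 gap 59.9 F [-1.  -0.   1.9] down [ 0.  0. -1.]
(518.5, 100, 190) [-0.0003 -0.0031 -0.1607]
(489, -58, 170) [-0.3919 -0.093  -0.1107]
(489, -58, 112) [-0.3919 -0.0931  0.0343]
turn 0.005
```

jog_arm(
  rows=[
    [-1, 0, 0, -0.08, 0],
    [-1, 0, 0, -0.16, 0],
    [-1, -0.1, -0.02, -0.16, 0],
    [-1, -0.2, -0.05, -0.16, 0],
    [-1, -0.3, -0.07, -0.16, 0],
    [-1, -0.39, -0.093, -0.14, 0.005],
    [-1, -0.39, -0.093, -0.1, 0.005],
    [-1, -0.39, -0.093, -0.06, 0.005],
    [-1, -0.39, -0.093, -0.03, 0.005],
    [-1, -0.39, -0.093, -0.03, 0.005],
  ],
)

```text
time_s: 10.35
ee_pos: [487.6, -56.7, 135.6]
orientation: [0.695, 0.719, -0.001, -0.002]
wrist_force: [-0.5, 0.6, -0.0]
finger_gap: 60.0
finger_force: 25.0
```

```bash
python3 -c "
from h import *
go((489,-58,118),psi=1.604)"
```

```text
t 10.3 p [487.6 -56.7 135.6] psi 1.6041 q6 -0.38 gap 60.0 F [-0.5  0.6 -0. ] down [-0.004  0.001 -1.   ]
(489, -58, 118) [-0.0033  0.0035  0.0439]
turn 0.0001
```

jog_arm(
  rows=[
    [-1, 0, 0, 0.02, 0],
    [-1, 0, 0, 0.04, 0],
    [-1, 0, 0, 0.046, 0],
    [-1, 0, 0, 0.049, 0],
    [-1, 0, 0, 0.049, 0],
    [0.6, 0, 0, 0.049, 0],
    [0.6, 0, 0, 0.049, 0],
    [0.6, 0, 0, 0.049, 0],
    [0.6, 0, 0, -0.05, 0],
    [0.6, 0, 0, -0.15, 0],
  ],
)

```text
time_s: 11.35
ee_pos: [487.9, -57.0, 197.3]
orientation: [0.695, 0.719, -0.001, -0.002]
wrist_force: [0.6, -0.7, 0.6]
finger_gap: 74.9
finger_force: 0.0
```

```bash
python3 -c "
from h import *
go((500,-200,200))
snap('top','t4');snap('scene','s4')
t=cv2.imread('pics/t4.png');s=cv2.imread('pics/s4.png')
a=cv2.resize(t[170:310,190:400],(600,400),interpolation=cv2.INTER_CUBIC)
b=cv2.resize(s[160:280,190:370],(600,400),interpolation=cv2.INTER_CUBIC)
cv2.imwrite('pics/v4.png',cv2.resize(np.hstack([a,b]),(800,267)))"
```

```text
t 11.3 p [487.9 -57.  197.3] psi 1.6039 q6 -0.38 gap 74.9 F [ 0.6 -0.7  0.6] down [-0.003  0.001 -1.   ]
(500, -200, 200) [-0.3584  0.0183 -0.0073]
```

View pics/v4.png

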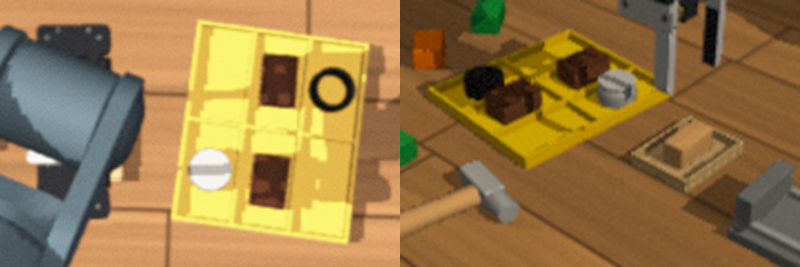

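The packing block lies in the tray and the heels have not moved. Now pick heel A, the far one.

```bash
python3 -c "
from h import *
go((557,-273,180),(557,-273,114.5),psi=1.516)"
```

```text
t 11.4 p [491.9 -58.3 203.3] psi 1.6041 q6 -0.38 gap 75.1 F [ 0.7 -0.2  0.4] down [ 0.011 -0.004 -1.   ]
(557, -273, 180) [-0.5417  0.144   0.062 ]
(557, -273, 114.5) [-0.5411  0.1423  0.2257]
turn 0.0561
```

jog_arm(
  rows=[
    [0.7, -0.11, 0.03, 0.05, 0.056],
    [0.7, -0.22, 0.06, 0.05, 0.056],
    [0.7, -0.33, 0.09, 0.05, 0.056],
    [0.7, -0.44, 0.12, 0.05, 0.056],
    [0.7, -0.54, 0.142, 0.05, 0.056],
    [0.7, -0.54, 0.142, 0.05, 0.056],
    [0.7, -0.54, 0.142, 0.05, 0.056],
    [0.7, -0.54, 0.142, 0.05, 0.056],
    [0.7, -0.54, 0.142, 0.05, 0.056],
  ],
)

```text
time_s: 12.35
ee_pos: [552.5, -269.8, 177.1]
orientation: [0.726, 0.688, -0.0, -0.001]
wrist_force: [-0.1, 0.6, -0.4]
finger_gap: 79.7
finger_force: 0.0
```

```bash
python3 -c "
from h import *
go((557,-273,114.5),psi=1.516)"
```

```text
t 12.3 p [ 552.5 -269.8  177.1] psi 1.5175 q6 -0.59 gap 79.7 F [-0.1  0.6 -0.4] down [-0.001  0.001 -1.   ]
(557, -273, 114.5) [-0.0076  0.0119  0.1564]
turn 0.001
```

jog_arm(
  rows=[
    [0.7, -0.008, 0.012, 0, 0],
    [0.7, -0.008, 0.012, 0.06, 0],
    [0.7, -0.008, 0.012, 0.11, 0],
    [0.7, -0.008, 0.012, 0.15, 0],
    [0.7, -0.008, 0.012, 0.156, 0],
    [0.7, -0.008, 0.012, 0.156, 0],
    [-1, -0.008, 0.012, 0.156, 0],
    [-1, -0.008, 0.012, 0.156, 0],
    [-1, -0.008, 0.012, 0.156, 0],
    [-1, -0.008, 0.012, 0.156, 0],
  ],
)

```text
time_s: 13.35
ee_pos: [557.9, -275.0, 116.0]
orientation: [0.726, 0.687, 0.0, 0.001]
wrist_force: [-0.5, 1.5, 3.1]
finger_gap: 60.0
finger_force: 25.0
```

```bash
python3 -c "
from h import *
go((557,-273,200),(520,-110,200),(519.4,99,190),psi=1.604)"
```

```text
t 13.3 p [ 557.9 -275.   116. ] psi 1.516 q6 -0.59 gap 60.0 F [-0.5  1.5  3.1] down [ 0.001 -0.001 -1.   ]
(557, -273, 200) [ 0.0047 -0.0021 -0.2099]
(520, -110, 200) [ 0.4066 -0.1168 -0.2104]
(519.4, 99, 190) [ 0.9282 -0.147  -0.1859]
turn -0.056
```

jog_arm(
  rows=[
    [-1, 0, 0, -0.1, 0],
    [-1, 0, 0, -0.2, 0],
    [-1, 0.1, -0.015, -0.2, 0],
    [-1, 0.22, -0.035, -0.2, -0.02],
    [-1, 0.34, -0.055, -0.2, -0.04],
    [-1, 0.46, -0.075, -0.2, -0.056],
    [-1, 0.58, -0.095, -0.2, -0.056],
    [-1, 0.7, -0.113, -0.2, -0.056],
    [-1, 0.82, -0.132, -0.2, -0.056],
    [-1, 0.928, -0.147, -0.2, -0.056],
  ],
)

```text
time_s: 14.35
ee_pos: [518.2, 101.3, 195.2]
orientation: [0.695, 0.719, 0.0, 0.0]
wrist_force: [0.2, -0.5, -1.0]
finger_gap: 59.8
finger_force: 25.0
```

jog_arm(
  rows=[
    [-1, 0, 0, 0, 0],
    [-1, 0, 0, 0, 0],
    [-1, 0, 0, 0, 0],
  ],
)

```text
time_s: 14.65
ee_pos: [519.1, 98.4, 195.0]
orientation: [0.696, 0.718, -0.0, 0.0]
wrist_force: [-0.1, 0.7, -0.1]
finger_gap: 59.9
finger_force: 25.0
```

```bash
python3 -c "
from h import *
go((519.5,100,140),(519.5,100,127),psi=1.604)"
```

```text
t 14.7 p [519.1  98.4 195. ] psi 1.6032 q6 -0.06 gap 59.9 F [-0.1  0.7 -0.1] down [-0. -0. -1.]
(519.5, 100, 140) [0.004  0.0011 0.1376]
(519.5, 100, 127) [0.004  0.0011 0.1701]
turn -0.0005
```

jog_arm(
  rows=[
    [-1, 0.004, 0.001, 0.06, 0],
    [-1, 0.004, 0.001, 0.12, 0],
    [-1, 0.004, 0.001, 0.14, 0],
    [-1, 0.004, 0.001, 0.15, 0],
    [-1, 0.004, 0.001, 0.158, 0],
    [-1, 0.004, 0.001, 0.165, 0],
    [-1, 0.004, 0.001, 0.17, 0],
    [-1, 0.004, 0.001, 0.172, 0],
    [-1, 0.004, 0.001, 0.172, 0],
    [-1, 0.004, 0.001, 0.172, 0],
  ],
)

```text
time_s: 15.65
ee_pos: [519.5, 100.9, 126.5]
orientation: [0.695, 0.719, 0.0, 0.0]
wrist_force: [-0.5, -0.2, -1.2]
finger_gap: 60.1
finger_force: 25.0
```

jog_arm(
  rows=[
    [-1, 0, 0, 0.002, 0],
    [-1, 0, 0, 0.002, 0],
    [0.7, 0, 0, 0.002, 0],
    [0.7, 0, 0, 0.002, 0],
    [0.7, 0, 0, 0.002, 0],
    [0.7, 0, 0, -0.1, 0],
    [0.7, 0, 0, -0.2, 0],
    [0.7, 0, 0, -0.2, 0],
    [0.7, 0, 0, -0.2, 0],
    [0.7, 0, 0, -0.2, 0],
  ],
)

```text
time_s: 16.65
ee_pos: [518.5, 100.8, 204.8]
orientation: [0.695, 0.719, -0.001, -0.001]
wrist_force: [0.3, 0.1, -0.4]
finger_gap: 79.5
finger_force: 0.0
```

```bash
python3 -c "
from h import *
go((443,-264,200),(443,-264,114.5),psi=1.501)
snap('top','t5');snap('scene','s5')
t=cv2.imread('pics/t5.png');s=cv2.imread('pics/s5.png')
a=cv2.resize(t[170:310,190:400],(600,400),interpolation=cv2.INTER_CUBIC)
b=cv2.resize(s[160:320,190:490],(750,400),interpolation=cv2.INTER_CUBIC)
cv2.imwrite('pics/v5.png',cv2.resize(np.hstack([a,b]),(800,237)))"
```

```text
t 16.6 p [518.5 100.8 204.8] psi 1.604 q6 -0.06 gap 79.5 F [ 0.3  0.1 -0.4] down [-0.002  0.    -1.   ]
(443, -264, 200) [-0.9052 -0.219   0.0126]
(443, -264, 114.5) [-0.9052 -0.2184  0.2263]
turn 0.0656
```

View pics/v5.png

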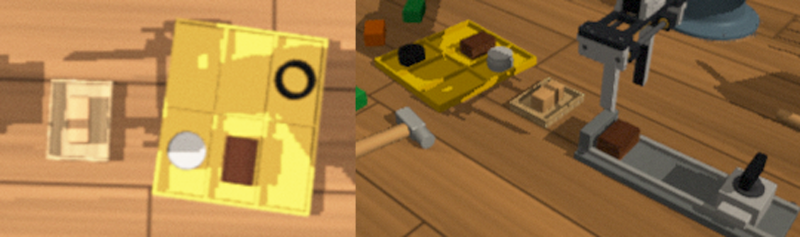

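Heel A lies in the channel and heel B has not moved. Go for B.

jog_arm(
  rows=[
    [0.7, -0.11, -0.027, 0.01, 0.066],
    [0.7, -0.22, -0.053, 0.01, 0.066],
    [0.7, -0.33, -0.08, 0.01, 0.066],
    [0.7, -0.44, -0.107, 0.01, 0.066],
    [0.7, -0.56, -0.136, 0.01, 0.066],
    [0.7, -0.68, -0.165, 0.01, 0.066],
    [0.7, -0.8, -0.193, 0.01, 0.066],
    [0.7, -0.905, -0.219, 0.01, 0.066],
    [0.7, -0.905, -0.219, 0.05, 0.066],
    [0.7, -0.905, -0.219, 0.05, 0.066],
  ],
)

```text
time_s: 17.75
ee_pos: [442.1, -263.9, 183.4]
orientation: [0.732, 0.681, -0.0, -0.003]
wrist_force: [-0.3, 0.5, -0.5]
finger_gap: 79.7
finger_force: 0.0
```

jog_arm(
  rows=[
    [0.7, 0, 0, 0, 0],
    [0.7, 0, 0, 0, 0],
  ],
)

```text
time_s: 17.95
ee_pos: [444.0, -263.1, 186.2]
orientation: [0.731, 0.682, 0.0, -0.0]
wrist_force: [-0.0, 0.5, -0.0]
finger_gap: 79.9
finger_force: 0.0
```

```bash
python3 -c "
from h import *
go((443,-264,115),psi=1.501)
snap('scene','s6')
print(np.abs(ld('s6')['img'][170:240,195:320].astype(int)-ld('s5')['img'][170:240,195:320]).mean())"
```

```text
t 17.9 p [ 444.  -263.1  186.2] psi 1.5016 q6 -0.69 gap 79.9 F [-0.   0.5 -0. ] down [-0.  0. -1.]
(443, -264, 115) [-0.0025 -0.0023  0.178 ]
turn 0.0004
13.996495238095237
```

jog_arm(
  rows=[
    [0.7, -0.002, -0.002, 0.06, 0],
    [0.7, -0.002, -0.002, 0.12, 0],
    [0.7, -0.002, -0.002, 0.16, 0],
    [0.7, -0.002, -0.002, 0.177, 0],
    [0.7, -0.002, -0.002, 0.177, 0],
    [0.7, -0.002, -0.002, 0.177, 0],
    [-1, -0.002, -0.002, 0.177, 0],
    [-1, -0.002, -0.002, 0.177, 0],
    [-1, -0.002, -0.002, 0.177, 0],
    [-1, -0.002, -0.002, 0.177, 0],
  ],
)

```text
time_s: 19.0
ee_pos: [443.2, -265.0, 116.1]
orientation: [0.732, 0.682, 0.0, 0.0]
wrist_force: [0.1, 0.3, 4.2]
finger_gap: 60.0
finger_force: 24.8
```

```bash
python3 -c "
from h import *
go((443,-264,200),(517.8,151,195),psi=1.604)"
```

```text
t 19.0 p [ 443.2 -265.   116.1] psi 1.5003 q6 -0.69 gap 60.0 F [0.1 0.3 4.2] down [ 0.001 -0.001 -1.   ]
(443, -264, 200) [ 0.0022 -0.0006 -0.2097]
(517.8, 151, 195) [ 1.0503  0.1129 -0.1977]
turn -0.066
```

jog_arm(
  rows=[
    [-1, 0, 0, -0.1, 0],
    [-1, 0, 0, -0.2, 0],
    [-1, 0.1, 0.01, -0.2, 0],
    [-1, 0.22, 0.02, -0.2, -0.02],
    [-1, 0.34, 0.035, -0.2, -0.04],
    [-1, 0.46, 0.05, -0.2, -0.066],
    [-1, 0.58, 0.063, -0.2, -0.066],
    [-1, 0.7, 0.076, -0.2, -0.066],
    [-1, 0.82, 0.088, -0.2, -0.066],
    [-1, 0.94, 0.101, -0.2, -0.066],
  ],
)

```text
time_s: 20.0
ee_pos: [509.5, 109.6, 195.3]
orientation: [0.695, 0.719, -0.0, 0.0]
wrist_force: [0.1, -1.5, -1.1]
finger_gap: 59.7
finger_force: 24.8
```

jog_arm(
  rows=[
    [-1, 0.08, 0, 0, 0],
    [-1, 0.11, 0, 0, 0],
    [-1, 0.11, 0, 0, 0],
    [-1, 0.11, 0, 0, 0],
    [-1, 0.11, 0, 0, 0],
  ],
)

```text
time_s: 20.5
ee_pos: [508.4, 150.2, 195.4]
orientation: [0.696, 0.718, -0.0, 0.0]
wrist_force: [0.3, -1.1, -1.9]
finger_gap: 60.3
finger_force: 24.8
```

```bash
python3 -c "
from h import *
go((517.9,150,140),(517.9,150,126.5),psi=1.604)"
```

```text
t 20.5 p [508.4 150.2 195.4] psi 1.6021 q6 0.04 gap 60.3 F [ 0.3 -1.1 -1.9] down [-0. -0. -1.]
(517.9, 150, 140) [-0.0012  0.0238  0.1385]
(517.9, 150, 126.5) [-0.0012  0.0238  0.1722]
turn -0.0012
```

jog_arm(
  rows=[
    [-1, -0.001, 0.024, 0.03, 0],
    [-1, -0.001, 0.024, 0.08, 0],
    [-1, -0.001, 0.024, 0.13, 0],
    [-1, -0.001, 0.024, 0.14, 0],
    [-1, -0.001, 0.024, 0.15, 0],
    [-1, -0.001, 0.024, 0.16, 0],
    [-1, -0.001, 0.024, 0.168, 0],
    [-1, -0.001, 0.024, 0.172, 0],
    [-1, -0.001, 0.024, 0.173, 0],
    [-1, -0.001, 0.024, 0.173, 0],
  ],
)

```text
time_s: 21.5
ee_pos: [518.0, 151.5, 126.5]
orientation: [0.695, 0.719, 0.0, 0.0]
wrist_force: [0.4, 0.4, -1.6]
finger_gap: 60.0
finger_force: 24.8
```

Seated without touching the rails. Release, rise, and check.

jog_arm(
  rows=[
    [-1, 0, 0, 0.002, 0],
    [-1, 0, 0, 0.002, 0],
    [0.7, 0, 0, 0.002, 0],
    [0.7, 0, 0, 0.002, 0],
    [0.7, 0, 0, 0.002, 0],
    [0.7, 0, 0, -0.1, 0],
    [0.7, 0, 0, -0.2, 0],
    [0.7, 0, 0, -0.3, -0.09],
    [0.7, 0, 0, -0.3, -0.18],
    [0.7, 0, 0, -0.3, -0.18],
  ],
)

```text
time_s: 22.5
ee_pos: [518.4, 151.5, 247.7]
orientation: [0.587, 0.809, 0.001, 0.001]
wrist_force: [0.2, 0.4, -0.4]
finger_gap: 80.0
finger_force: 0.0
```

```bash
python3 -c "
from h import *
go((515.5,297,240),(515.5,297,167),psi=3.177)
snap('scene','s7')
s=cv2.imread('pics/s7.png')
cv2.imwrite('pics/v7.png',cv2.resize(s[200:320,215:495],(800,343),interpolation=cv2.INTER_CUBIC))"
```

```text
t 22.5 p [518.4 151.5 247.7] psi 1.8865 q6 -0.24 gap 80.0 F [ 0.2  0.4 -0.4] down [ 0.003  0.    -1.   ]
(515.5, 297, 240) [0.3481 0.106  0.0192]
(515.5, 297, 167) [0.3482 0.1055 0.2017]
turn -0.8215
```

View pics/v7.png

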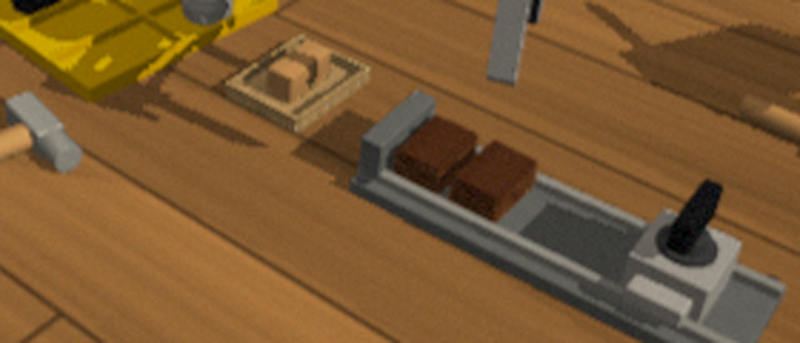

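Both heels lie across the channel (at about (435,150) and (493,180) in the crop), the packing is in the tray, and the knob is loose. Go to the knob.

jog_arm(
  rows=[
    [0, 0.1, 0.03, 0.02, -0.09],
    [0, 0.2, 0.06, 0.02, -0.18],
    [0, 0.3, 0.09, 0.02, -0.27],
    [0, 0.348, 0.106, 0.02, -0.36],
    [0, 0.348, 0.106, 0.02, -0.45],
    [0, 0.348, 0.106, 0.02, -0.54],
    [0, 0.348, 0.106, 0.02, -0.63],
    [0, 0.348, 0.106, 0.02, -0.72],
    [0, 0.348, 0.106, 0.02, -0.81],
    [0, 0.348, 0.106, 0.02, -0.822],
  ],
  grip_force=20,
)

```text
time_s: 23.55
ee_pos: [514.2, 296.6, 236.4]
orientation: [-0.017, 1.0, -0.0, -0.002]
wrist_force: [-0.1, -0.6, 0.4]
finger_gap: 47.1
finger_force: 0.0
```

jog_arm(
  rows=[
    [0, 0, 0, 0, 0],
    [0, 0, 0, 0, 0],
  ],
)

```text
time_s: 23.75
ee_pos: [514.7, 296.8, 237.5]
orientation: [-0.017, 1.0, -0.0, -0.001]
wrist_force: [0.4, 0.1, -0.1]
finger_gap: 46.9
finger_force: 0.0
```

```bash
python3 -c "
from h import *
go((515.5,297,165),psi=3.177)"
```

```text
t 23.8 p [514.7 296.8 237.5] psi -3.1082 q6 -1.27 gap 46.9 F [ 0.4  0.1 -0.1] down [-0.001 -0.    -1.   ]
(515.5, 297, 165) [-0.0023  0.0005  0.1813]
turn -0.0013
```

jog_arm(
  rows=[
    [0, -0.002, 0, 0.06, 0],
    [0, -0.002, 0, 0.12, 0],
    [0, -0.002, 0, 0.16, 0],
    [0, -0.002, 0, 0.18, 0],
    [0, -0.002, 0, 0.18, 0],
    [-1, -0.002, 0, 0.18, 0],
    [-1, -0.002, 0, 0.18, 0],
    [-1, -0.002, 0, 0.18, 0],
    [-1, -0.002, 0, 0.18, 0],
    [-1, -0.002, 0, 0.18, 0],
  ],
)

```text
time_s: 24.75
ee_pos: [516.0, 297.0, 166.8]
orientation: [-0.018, 1.0, 0.0, 0.0]
wrist_force: [-0.4, -0.6, 2.0]
finger_gap: 13.8
finger_force: 20.0
```

```bash
python3 -c "
from h import *
go((515+.033*105,192,166),(515+.033*114,183,166),psi=3.177)"
```

```text
t 24.8 p [516.  297.  166.8] psi -3.1055 q6 -1.27 gap 13.8 F [-0.4 -0.6  2. ] down [ 0.001  0.    -1.   ]
(518.465, 192, 166) [ 0.0032 -0.2626  0.0019]
(518.762, 183, 166) [ 0.0033 -0.2851  0.0019]
turn 0.0005
```

jog_arm(
  rows=[
    [-1, 0, -0.02, 0, 0],
    [-1, 0, -0.05, 0, 0],
    [-1, 0, -0.08, 0, 0],
    [-1, 0, -0.11, 0, 0],
    [-1, 0, -0.14, 0, 0],
    [-1, 0, -0.17, 0, 0],
    [-1, 0, -0.2, 0, 0],
    [-1, 0, -0.23, 0, 0],
    [-1, 0, -0.25, 0, 0],
    [-1, 0, -0.25, 0, 0],
  ],
)

```text
time_s: 25.75
ee_pos: [519.2, 195.0, 166.7]
orientation: [-0.018, 1.0, -0.001, -0.001]
wrist_force: [-4.2, -1.7, 7.9]
finger_gap: 14.2
finger_force: 20.0
```

jog_arm(
  rows=[
    [-1, 0, -0.005, 0, 0],
    [-1, 0, -0.01, 0, 0],
    [-1, 0, -0.015, 0, 0],
    [-1, 0, -0.02, 0, 0],
    [-1, 0, -0.02, 0, 0],
  ],
)

```text
time_s: 26.25
ee_pos: [519.3, 188.1, 166.7]
orientation: [-0.018, 1.0, -0.0, -0.001]
wrist_force: [-4.1, 1.8, 7.4]
finger_gap: 13.7
finger_force: 20.0
```

Inch forward until the force rises.

jog_arm(
  rows=[
    [-1, 0, -0.003, 0, 0],
    [-1, 0, -0.006, 0, 0],
    [-1, 0, -0.009, 0, 0],
    [-1, 0, -0.009, 0, 0],
  ],
)

```text
time_s: 26.65
ee_pos: [519.4, 185.4, 166.7]
orientation: [-0.018, 1.0, 0.001, -0.001]
wrist_force: [-3.6, 6.7, 5.4]
finger_gap: 13.9
finger_force: 20.0
```

jog_arm(
  rows=[
    [-1, 0, -0.003, 0, 0],
    [-1, 0, -0.006, 0, 0],
    [-1, 0, -0.006, 0, 0],
  ],
)

```text
time_s: 26.95
ee_pos: [519.4, 184.8, 166.8]
orientation: [-0.017, 1.0, 0.003, -0.0]
wrist_force: [-2.4, 16.6, 4.9]
finger_gap: 13.8
finger_force: 20.0
```

The force rises to 17 N with the jaw face at about y=156.5, which is 80 mm from the stop, as it should be for two heels. Check the view before tightening.

```bash
python3 -c "
from h import *
snap('scene','s8')
s=cv2.imread('pics/s8.png')
cv2.imwrite('pics/v8.png',cv2.resize(s[200:320,315:475],(800,600),interpolation=cv2.INTER_CUBIC))
go((519.4,184.8,166.8),psi=1.79)"
```

```text
t 27.0 p [519.3 184.8 166.7] psi -3.107 q6 -1.48 gap 13.9 F [-3.3 15.6  4.4] down [-0.001  0.007 -1.   ]
(519.4, 184.8, 166.8) [-0.0002 -0.0001 -0.0002]
turn 0.8825
```

View pics/v8.png

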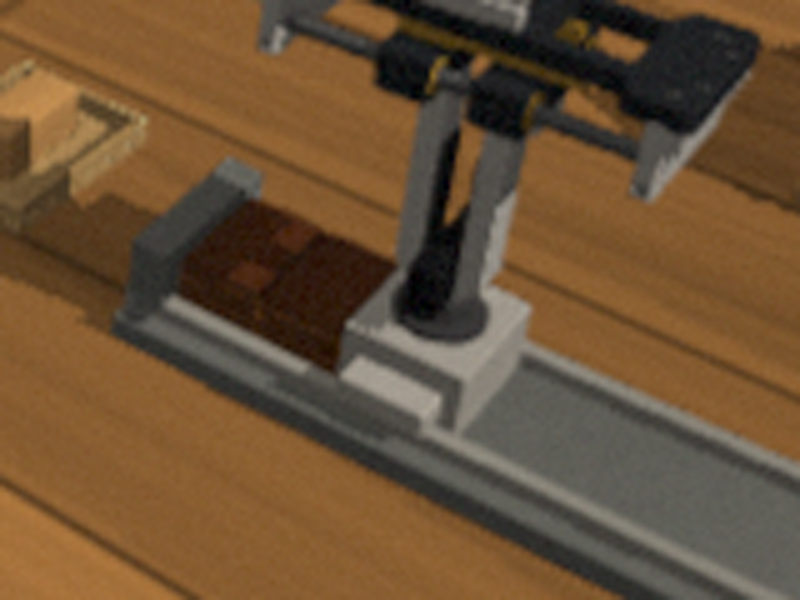

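The stop, both heels and the jaw touch with no gap. Now tighten.

jog_arm(
  rows=[
    [-1, 0, 0, 0, 0.05],
    [-1, 0, 0, 0, 0.1],
    [-1, 0, 0, 0, 0.15],
    [-1, 0, 0, 0, 0.2],
    [-1, 0, 0, 0, 0.25],
    [-1, 0, 0, 0, 0.3],
    [-1, 0, 0, 0, 0.35],
    [-1, 0, 0, 0, 0.4],
    [-1, 0, 0, 0, 0.45],
    [-1, 0, 0, 0, 0.45],
  ],
  grip_force=30,
)

```text
time_s: 28.0
ee_pos: [519.1, 183.9, 166.7]
orientation: [0.33, 0.944, 0.002, -0.002]
wrist_force: [-5.1, 9.9, 7.9]
finger_gap: 13.9
finger_force: 30.0
```

jog_arm(
  rows=[
    [-1, 0, 0, 0, 0.05],
    [-1, 0, 0, 0, 0.1],
    [-1, 0, 0, 0, 0.15],
    [-1, 0, 0, 0, 0.2],
    [-1, 0, 0, 0, 0.25],
    [-1, 0, 0, 0, 0.3],
    [-1, 0, 0, 0, 0.35],
    [-1, 0, 0, 0, 0.4],
    [-1, 0, 0, 0, 0.44],
    [-1, 0, 0, 0, 0.46],
  ],
)

```text
time_s: 29.0
ee_pos: [518.3, 183.4, 166.7]
orientation: [0.642, 0.767, -0.001, -0.003]
wrist_force: [-8.3, 8.0, 10.0]
finger_gap: 14.2
finger_force: 30.2
```

```bash
python3 -c "
from h import *
go((519.4,184.8,166.8),psi=1.77)
print(observe()['torque'])"
```

```text
t 29.0 p [518.3 183.4 166.7] psi 1.7474 q6 -0.05 gap 14.2 F [-8.3  8.  10. ] down [-0.005  0.002 -1.   ]
(519.4, 184.8, 166.8) [ 0.0029  0.0032 -0.0003]
turn -0.0144
[1.49169619 1.53421327 0.4453059 ]
```

jog_arm(
  rows=[
    [-1, 0, 0, 0, 0.02],
    [-1, 0, 0, 0, 0.03],
    [-1, 0, 0, 0, 0.03],
    [-1, 0, 0, 0, 0.03],
  ],
)

```text
time_s: 29.4
ee_pos: [518.4, 183.2, 166.7]
orientation: [0.659, 0.752, -0.001, -0.002]
wrist_force: [-9.6, 7.7, 10.9]
finger_gap: 14.5
finger_force: 30.7
```

```bash
python3 -c "
from h import *
go((519.4,184.8,166.8),psi=1.77)
print(observe()['torque'])"
```

```text
t 29.4 p [518.4 183.2 166.7] psi 1.7032 q6 -0.0 gap 14.5 F [-9.6  7.7 10.9] down [-0.005  0.001 -1.   ]
(519.4, 184.8, 166.8) [ 0.0035  0.0031 -0.0003]
turn -0.0426
[1.32027626 1.51752016 0.50525887]
```

jog_arm(
  rows=[
    [0, 0, 0, 0, -0.03],
    [0.3, 0, 0, 0, -0.03],
    [0.3, 0, 0, 0, -0.03],
    [0.3, 0, 0, 0, -0.03],
    [0.3, 0, 0, -0.1, -0.03],
    [0.3, 0, 0, -0.2, -0.03],
    [0.3, -0.1, 0, -0.3, -0.03],
    [0.3, -0.2, 0, -0.3, -0.03],
    [0.3, -0.3, 0, -0.3, -0.03],
    [0.3, -0.4, 0, -0.3, -0.03],
  ],
)

```text
time_s: 30.4
ee_pos: [540.8, 22.5, 286.8]
orientation: [0.642, 0.767, 0.0, 0.001]
wrist_force: [0.4, 0.6, 0.1]
finger_gap: 61.1
finger_force: 0.0
```

jog_arm(
  rows=[
    [0.3, -0.1, 0, 0, 0],
    [0.3, -0.2, 0, 0, 0],
    [0.3, -0.3, 0, 0, 0],
    [0.3, -0.4, 0, 0, 0],
    [0.3, -0.5, 0, 0, 0],
    [0.3, -0.5, 0, 0, 0],
    [0.3, -0.5, 0, 0, 0],
  ],
)

```text
time_s: 31.1
ee_pos: [575.8, -173.2, 285.8]
orientation: [0.642, 0.766, -0.0, -0.0]
wrist_force: [-0.3, 0.7, -0.8]
finger_gap: 61.1
finger_force: 0.0
```

```bash
python3 -c "
from h import *
snap('top','t9');snap('scene','s9')
t=cv2.imread('pics/t9.png');s=cv2.imread('pics/s9.png')
a=cv2.resize(t[190:310,40:200],(533,400),interpolation=cv2.INTER_CUBIC)
b=cv2.resize(s[200:320,315:475],(533,400),interpolation=cv2.INTER_CUBIC)
cv2.imwrite('pics/v9.png',cv2.resize(np.hstack([a,b]),(800,300)))
go((0,0,0))"
```

```text
t 31.2 p [ 575.8 -171.7  285.9] psi 1.749 q6 -0.66 gap 60.8 F [ 0.3 -0.1  1.1] down [-0.001  0.    -1.   ]
(0, 0, 0) [ 0.6772 -1.3401  0.716 ]
```

View pics/v9.png

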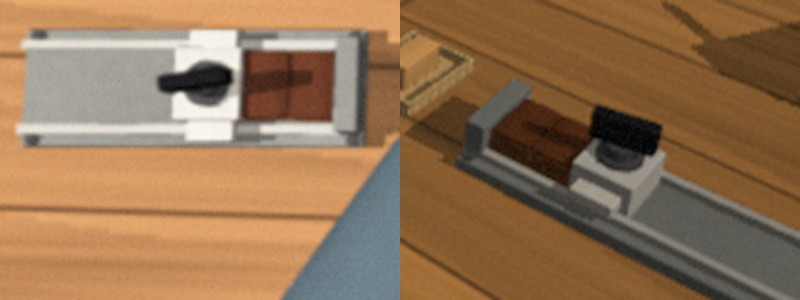

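Stop, two heels and jaw lie flush in both views, and the bar is back at its original tight angle. Hand in.

```bash
python3 -c "
from bench import *
print(sign_off())"
```

```text
the job is handed in; nothing more can be done
None
```

I clamped both heel blocks in the bin (two were present) flush between stop and jaw with the knob turned fully tight, put the packing block in the tray, and handed the job in at about 31 s; the hand-in returned no verdict.

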